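# Fetch the mixing cup with the pull hook

## Robot

A 6-joint arm with a two-finger parallel gripper is mounted at the origin on a cart in front of the work surface, level with it; the furniture and walls round the work are solid. World frame = base frame: x ahead of the robot, y to its left, z up, the work surface at z = 0. Lengths are in mm, angles in degrees, forces in N, time in s.
With the tool pointing down it reaches from about 300 to 850 mm from the base axis. Payload 4.2 kg.
Tool frame: the origin (TCP) lies on the front face of the gripper's body, between the roots of the fingers; the fingertips stand 78 mm ahead of it and the grasp point (between the pads) lies 60 mm ahead of it; x points along the fingers, y is the direction in which the jaws open and shut, and the axes are right-handed (so a half turn about x gives the same grasp; the last joint's range is limited). The gripper opens to 91 mm and grips with 3 to 60 N. Pads are 32 mm wide; open, the fingers measure 118 mm over their backs; the gripper's body (76 mm by 178 mm) begins 60 mm behind the grasp point.
Start: joints at [71.849, 18.312, 89.639, -0, 72.044, -1.146], TCP at [168.165, 549.868, 292.276] pointing down, gripper open.
Joint ranges: [-177.97, 177.97], [-48.28, 115.42], [12.27, 149.76], [-77.06, 257.06], [2.81, 150.46], [-146.56, 146.56]. Speed limits (degrees/s): [147.25, 147.25, 180, 180, 180, 180].

## Interface

Orientations are given as [roll, pitch, yaw] about the fixed x, y, z axes, in that order (R = Rz(yaw) Ry(pitch) Rx(roll)).
In Python, from workcell import status, viewer, env gives the robot as it stands. The module is installed in compiled form; this text tells all that it offers.
- The arm moves only by the tool move_arm, never from a script. Its argument "moves" is a list of rows, each a list of 3 entries, a list of its own where there are three numbers: the shift along the tool's x, y, z in cm, then the turn about the tool's x in rad, then the gripper's target within -1 to 1 (fully open at 1, half-way at 0, shut at -1). A call has 1 to 20 rows; each row is the pose to reach, as a shift and turn from the pose commanded when the call began, along the tool's axes at that moment; what a row does not reach only later rows make up. A row lasts 1/8 s, in which the tool goes at most 62.5 mm and 10.7 degrees, less where a joint would pass 70% of its speed; a pose out of reach is approached as far as the arm can. A call with a gripper value outside its range is refused whole. The fingers move at their own pace and stop on an object; "force" is the grip in N (left out, the last holds). Time passes only in rows, so rows that repeat a pose let the fingers close. It gives the time, the measured TCP pose, the force and the opening at its end, in the units of the state.
- status.state(): the state, without advancing time (a new reading comes with each control period).
- viewer.grab_frame(name): name is "scene" or "side" or "wrist"; returns the picture (384x512x3 uint8, red, green, blue); there is no depth.
- viewer.get_calibration(name): a dict with "camera_matrix" (3x3 intrinsics, pixels), "eye" and "rotation" of the camera in the world. Camera axes: x right, y down, z forward; pixel columns grow to the right and rows downward; lengths in mm; the calibration is good to about 2 mm. The wrist camera is an equidistant fisheye: a pixel r from the principal point sees the ray r / f radians off the axis. A picture is of the moment at which its call begins: read the wrist's pose just before it. get_calibration takes no time and is no camera call; for the wrist camera it gives the pose at the moment of the call.
- env.job_done(): hands the job in, once; it reports no verdict.
The state is a dict: "time_s": time; "qpos": joint angles; "qvel": joint speeds; "effort": joint torques, N m; "ee_pos": TCP position; "ee_rot": TCP orientation; "force": force on the tool from outside, world axes, zero at the start; "torque": the same for the moment, N m; "gripper_width": finger opening in mm.
Only numpy, scipy, OpenCV 4.12 (cv2) and the standard library are available. Lean on these libraries where they do the work, as an engineer would, in place of code of your own. Each camera call takes 0.05 s, during which the arm holds its last target.

## Task

The empty grey mixing cup stands out of easy reach, in a row with a small red and a small purple-lidded tub. Take the pull hook from its wooden stand, lower its red tip into the cup and drag the cup along the bench, always standing upright on the bench, until its whole foot is inside the yellow tape ring; do not touch the cup with the gripper or arm, and leave those two tubs where they are. Then lift the hook out and lay it back in both notches of its stand, pointing the same way as you found it.

Things in the scene. Friction and masses are not known exactly. Their poses are not given: they have to be found in the camera images.
- pull_hook: Pull hook, 180 g: wooden handle 130 long x 20 wide x 26 high mm with a steel cap at the rear, and a 10 mm round steel shaft ahead that bends straight down 150 mm from the handle's middle. Origin: handle's middle, where it balances; x along the shaft, z up when the bent end hangs down. It starts level in the stand, origin 125 mm over the bench. Grip the 20 mm width from above, between the uprights.
- hook_tip (a point): Centre of the red ball (16 mm across) on the end of the hook's bent end: 150 mm ahead of (+x) and 87 mm below (-z) the middle of the handle; the end of the ball is 95 mm below it.
- hook_stand: Fixed plywood stand, base 150 x 80 x 14 mm. Two uprights, 12 mm thick, 56 wide, 130 high, 45 mm before and behind the middle (78 mm free between), each with a notch in its top, 30 wide, 18 deep (floor 112 mm over the bench). Origin: middle of the underside; x along the notches, as the hook points at first. Home: handle's middle 125 mm above the origin (at first within 6 mm along x), x axes alike.
- mixing_cup: Empty grey see-through cup, open top, 86 mm across the rim, 86 high, foot 68 across; floor 4 mm thick, clear inside about 54 mm across near the floor; about 120 g. It slides, but tips if pulled near the rim: pull low, tip about 20 mm over the bench. Origin: middle of its underside, z up. It stands upright in one row with the two tubs, in any order (other grey cups lie further back).
- tape_ring: Ring of yellow tape flat on the bench (nothing to catch on), 140 mm inside and 160 mm outside diameter. Origin: its centre, on the bench.
- tub_red: Closed red used ink tub with red lid, 68 mm across, 66 mm high, in the row with the cup; leave it alone. Origin: middle of its underside.
- tub_purple: Closed blue used ink tub with purple lid, 68 mm across, 65 mm high, in the row with the cup; leave it alone. Origin: middle of its underside.

How it is judged:
By the outcome, as a careful person would: the job done as asked, in the order asked, and still so for the second after the job is handed in, with the robot touching nothing.
It also fails if it takes over 54 s, if anything falls off the work surface, if the arm or the gripper's body presses on something with over 40 N, if the wrist force passes 120 N, or if a joint passes its speed limit or range.

## Working session

There is one attempt and no reset: what is moved stays moved. The work goes in short steps, Python scripts to look and compute and a tool call to move; the robot and the scene stay as the last step left them, time stands still between calls to the robot, and variables do not carry over. Pictures are saved under pics/ and viewed, and the job is handed in when it is done.

Besides the shell and the picture viewer there is one more tool, called after "Call:" by a JSON object that holds its "fn" and its "kwargs", one argument or row to a line. move_arm: Moves the arm, as the interface text tells. Its arguments: {"type":"object","properties":{"moves":{"type":"array","items":{"type":"array"}},"force":{"type":"number"}},"required":["moves"]}

```bash
mkdir -p pics; python3 - <<'E'
from workcell import status, viewer, env
import cv2, json, numpy as np
np.set_printoptions(suppress=True, precision=3)
print(status.state())
for n in ["scene","side","wrist"]:
    c=viewer.get_calibration(n); print(n,c)
    f=viewer.grab_frame(n); cv2.imwrite(f"pics/{n}0.png",cv2.cvtColor(f,cv2.COLOR_RGB2BGR))
E
```

```text
{'time_s': 0.0, 'qpos': array([71.852, 18.353, 89.707, -0.   , 72.044, -1.146]), 'qvel': array([-0.019,  0.085,  0.001, -0.013, -0.079, -0.065]), 'effort': array([  0.   , -41.245, -23.197,   0.073,   0.045,  -0.   ]), 'ee_pos': array([168.018, 549.516, 291.397]), 'ee_rot': array([ -91.082,   89.895, -108.084]), 'force': array([-0.832,  0.143, -0.704]), 'torque': array([ 0.002, -0.058,  0.002]), 'gripper_width': 91.06719024362339}
scene {'camera_matrix': array([[430.502,   0.   , 251.684],
       [  0.   , 430.502, 188.772],
       [  0.   ,   0.   ,   1.   ]]), 'eye': array([  89.341, -424.183,  551.231]), 'rotation': array([-115.77 ,    0.066,  -38.725])}
side {'camera_matrix': array([[412.841,   0.   , 260.706],
       [  0.   , 412.841, 190.613],
       [  0.   ,   0.   ,   1.   ]]), 'eye': array([ 372.032, -343.881,  638.04 ]), 'rotation': array([-129.315,   -0.371,  -21.604])}
wrist {'camera_matrix': array([[297.319,   0.   , 256.983],
       [  0.   , 297.319, 191.796],
       [  0.   ,   0.   ,   1.   ]]), 'eye': array([100.899, 571.313, 384.445]), 'rotation': array([165.576,   0.065,  73.047])}
```

View pics/scene0.png

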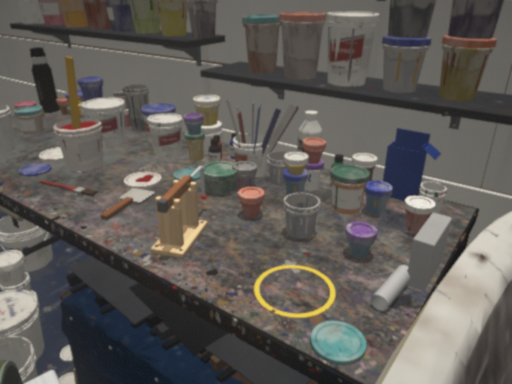

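View pics/side0.png

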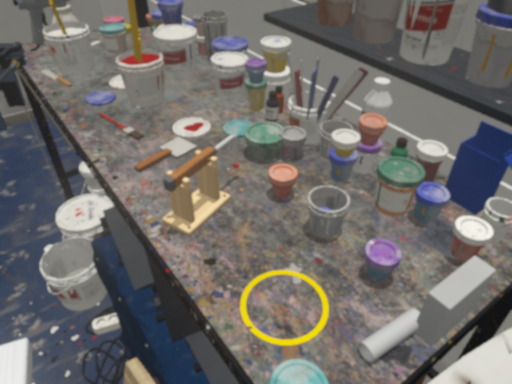

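View pics/wrist0.png

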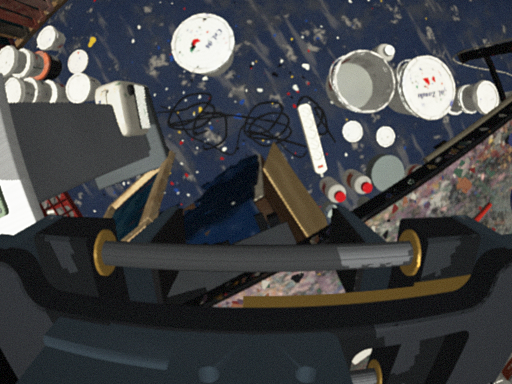

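The scene and side views both show the stand, the hook, the row (red tub, cup, purple tub) and the ring. I'll enlarge these to pick pixels.

```bash
cat > h.py <<'E'
import numpy as np, cv2
from scipy.spatial.transform import Rotation as R
from workcell import viewer, status
np.set_printoptions(suppress=True, precision=2)
def cam(n):
    c=viewer.get_calibration(n); return np.array(c['camera_matrix']),np.array(c['eye']),R.from_euler('xyz',c['rotation'],degrees=True).as_matrix()
C={n:cam(n) for n in ['scene','side']}
def proj(n,P):
    K,e,r=C[n]; q=(np.atleast_2d(P)-e)@r; q=q@K.T; return q[:,:2]/q[:,2:]
def ray(n,p):
    K,e,r=C[n]; p=np.atleast_2d(p); d=np.c_[(p[:,0]-K[0,2])/K[0,0],(p[:,1]-K[1,2])/K[1,1],np.ones(len(p))]@r.T; return e,d
def onz(n,p,z):
    e,d=ray(n,p); return e+d*((z-e[2])/d[:,2])[:,None]
def tri(ps):
    A=np.zeros((3,3));b=np.zeros(3)
    for n,p in ps.items():
        e,d=ray(n,p); d=d[0]/np.linalg.norm(d[0]); M=np.eye(3)-np.outer(d,d); A+=M;b+=M@e
    return np.linalg.solve(A,b)
def circ(c,r,z,n=60):
    t=np.linspace(0,2*np.pi,n); return np.c_[c[0]+r*np.cos(t),c[1]+r*np.sin(t),np.full(n,z)]
def crop(im,x0,y0,w,h,s,out):
    cv2.imwrite(out,cv2.resize(im[y0:y0+h,x0:x0+w],None,fx=s,fy=s,interpolation=cv2.INTER_CUBIC))
def grab(n,out=None):
    f=cv2.cvtColor(viewer.grab_frame(n),cv2.COLOR_RGB2BGR)
    if out: cv2.imwrite(out,f)
    return f
E
python3 - <<'E'
from h import *
crop(cv2.imread('pics/scene0.png'),140,160,260,190,3,'pics/sc0.png')
crop(cv2.imread('pics/side0.png'),150,130,260,190,3,'pics/si0.png')
for n in C:
    im=cv2.imread(f'pics/{n}0.png'); hsv=cv2.cvtColor(im,cv2.COLOR_BGR2HSV)
    m=cv2.inRange(hsv,(23,140,140),(33,255,255)); m[:240]=0
    ys,xs=np.nonzero(m); P=onz(n,np.c_[xs,ys],0)[:, :2]
    A=np.c_[2*P,np.ones(len(P))]; s=np.linalg.lstsq(A,(P**2).sum(1),rcond=None)[0]
    r=np.sqrt(s[2]+s[0]**2+s[1]**2); print(n,'ring',s[:2],r,len(P))
E
```

```text
scene ring [582.68  57.31] 75.13648535557034 756
side ring [581.4   59.08] 75.46795651263916 1422
```

View pics/sc0.png

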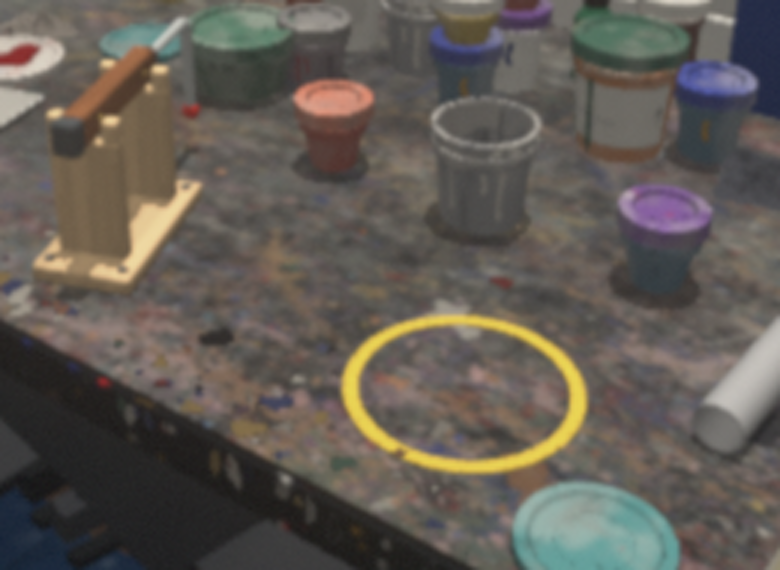

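View pics/si0.png

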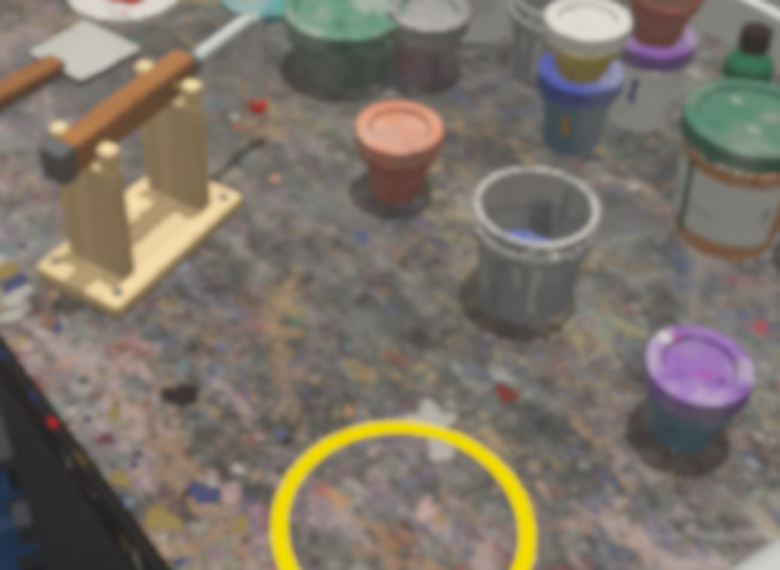

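```bash
cat > m1.py <<'E'
from h import *
from scipy.optimize import least_squares
sc=lambda x,y:np.array([140+(x+.5)/3-.5,160+(y+.5)/3-.5]); si=lambda x,y:np.array([150+(x+.5)/3-.5,130+(y+.5)/3-.5])
tip=tri({'scene':sc(190,110),'side':si(258,105)}); print('tip',tip)
# stand
obs=[('scene',sc(37,269),(-75,40,14)),('scene',sc(128,278),(-75,-40,14)),('scene',sc(203,183),(75,-40,14)),
('side',si(38,266),(-75,40,14)),('side',si(118,304),(-75,-40,14)),('side',si(242,198),(75,-40,14))]
def w(p,q): 
    c,s=np.cos(p[2]),np.sin(p[2]); q=np.array(q,float); return np.array([p[0]+c*q[0]-s*q[1],p[1]+s*q[0]+c*q[1],q[2]])
f=lambda p:np.concatenate([proj(n,w(p,q))[0]-o for n,o,q in obs])
best=min((least_squares(f,[400,250,a]) for a in np.linspace(-3,3,8)),key=lambda r:r.cost)
print('stand',best.x[:2],np.degrees(best.x[2]),best.cost,best.fun)
S=best.x
# lids/rim : bounding extremes l,r,t,b of circle radius r at z
def fit(r,z,b,g):
    def f(p):
        o=[]
        for n,bb in b.items():
            q=proj(n,circ(p,r,z,200)); e=[q[:,0].min(),q[:,0].max(),q[:,1].min(),q[:,1].max()]
            o+=[u-v for u,v in zip(e,bb) if v is not None]
        return np.array(o)
    return least_squares(f,g)
def bx(fn,l,r,t,b):
    a=fn(l,t); c=fn(r,b if b else 0); return [a[0],c[0],a[1],c[1] if b else None]
for nm,r,z,b in [('cup',43,86,{'scene':bx(sc,430,541,97,None),'side':bx(si,472,602,167,250)}),
 ('red',34,66,{'scene':bx(sc,294,374,80,None),'side':bx(si,355,444,100,None)}),
 ('purple',34,65,{'scene':bx(sc,618,712,185,None),'side':bx(si,645,755,325,None)})]:
    q=fit(r,z,b,[650,180]); print(nm,q.x,q.cost,q.fun)
    globals()[nm]=q.x
ring=np.array([582,58.2])
E
cat > ov.py <<'E'
from m1 import *
im={n:cv2.imread(f'pics/{n}0.png') for n in C}
k=3
for n,(x0,y0) in {'scene':(140,160),'side':(150,130)}.items():
    I=cv2.resize(im[n][y0:y0+190,x0:x0+260],None,fx=k,fy=k,interpolation=cv2.INTER_CUBIC)
    def line(P,c=(0,255,0)):
        q=(proj(n,P)-[x0,y0]+.5)*k-.5; cv2.polylines(I,[np.round(q*8).astype(int)],False,c,1,cv2.LINE_AA,3)
    for p,r1,r0,h in[(cup,43,34,86),(red,34,25,66),(purple,34,25,65)]:
        line(circ(p,r1,h)); line(circ(p,r0,0),(255,0,255))
    line(circ(ring,70,0),(0,0,255));line(circ(ring,80,0),(0,0,255))
    for xx in (-51,-39,39,51): line([w(S,(xx,-28,14)),w(S,(xx,-28,130)),w(S,(xx,-15,130)),w(S,(xx,-15,112)),w(S,(xx,15,112)),w(S,(xx,15,130)),w(S,(xx,28,130))],(255,255,0))
    line([w(S,q) for q in[(-75,40,14),(-75,-40,14),(75,-40,14),(75,40,14),(-75,40,14)]])
    for zz in (112,138): line([w(S,q) for q in[(-65,10,zz),(-65,-10,zz),(65,-10,zz),(65,10,zz),(-65,10,zz)]],(0,0,255))
    line(w(S,(150,0,125))[None]+circ([0,0],8,-87))
    cv2.imwrite(f'pics/ov_{n}.png',I)
E
python3 ov.py
```

```text
tip [624.87 451.53  38.19]
stand [502.12 362.46] 35.79946764429759 7.679027425302499 [-2.21 -1.69  0.54  0.71 -0.09 -0.61 -0.47  0.34  0.95  1.79  1.06 -0.95]
cup [744.56 206.49] 0.5656949530602862 [ 0.12 -0.16  0.06  0.69 -0.65  0.36 -0.24]
red [705.72 348.86] 0.2753339181167788 [-0.13 -0.21 -0.47  0.26 -0.02  0.45]
purple [779.38  56.64] 0.5831576081433749 [-0.59  0.12 -0.51 -0.26  0.55  0.42]
```

View pics/ov_scene.png

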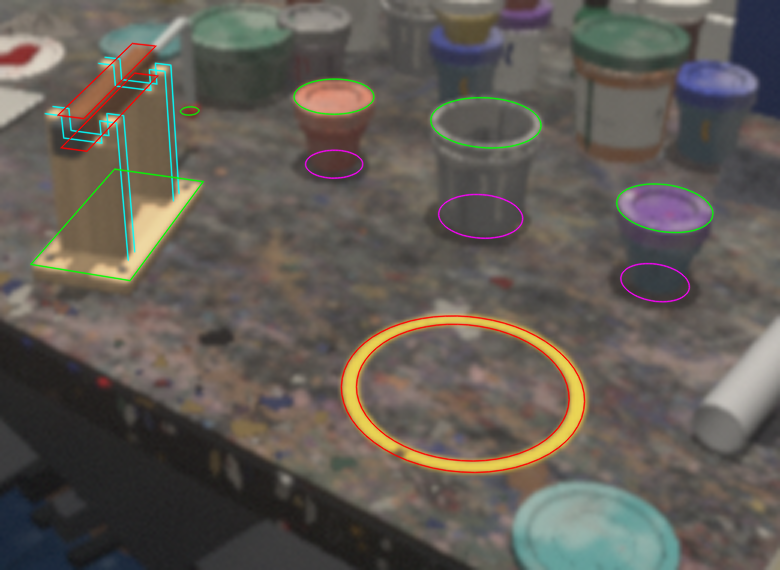

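View pics/ov_side.png

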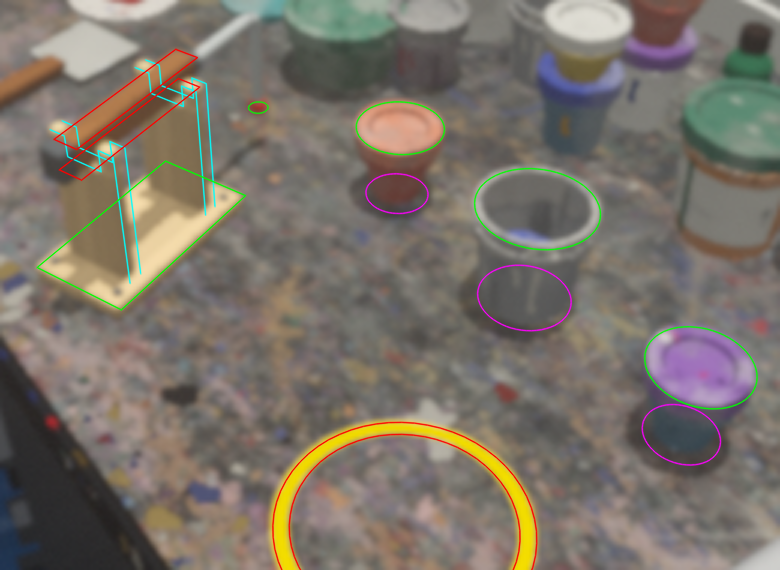

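```bash
cat > plan.py <<'E'
import numpy as np
from scipy.spatial.transform import Rotation as R
np.set_printoptions(suppress=True, precision=3)
START=(np.array([168.165,549.868,292.276]),None)
def fr(e): return R.from_euler('xyz',e,degrees=True).as_matrix()
def yawf(a):  # tool down, tool y at world angle a (deg)
    a=np.radians(a); x=np.array([0,0,-1.]); y=np.array([np.cos(a),np.sin(a),0]); return np.c_[x,y,np.cross(x,y)]
def shift(p0,a0,p1,a1):
    d=yawf(a0).T@(np.array(p1)-p0)/10
    t=np.radians((a0-a1+180)%360-180) # turn about tool x (down): positive lowers world angle
    return d,t
E
python3 - <<'E'
from plan import *
from workcell import status
s=status.state(); M=fr(s['ee_rot']); print(M, np.degrees(np.arctan2(M[1,1],M[0,1])))
a0=np.degrees(np.arctan2(M[1,1],M[0,1]))
for a1 in (125.9,-54.1): print(a1,shift(s['ee_pos'],a0,[503,363.2,300],a1))
E
```

```text
[[-0.     0.292  0.956]
 [-0.001  0.956 -0.292]
 [-1.    -0.001 -0.   ]] 72.99654264262948
125.9 (array([-0.839, -8.031, 37.479]), np.float64(-0.9233395165745342))
-54.1 (array([-0.839, -8.031, 37.479]), np.float64(2.21825313701526))
```

Call:
{"fn": "move_arm", "kwargs": {
  "moves": [
    [[0,-0.3,1.5],0.12,1],
    [[0,-0.8,4],0.28,1],
    [[0,-1.4,6.7],0.44,1],
    [[-0.2,-2,9.4],0.6,1],
    [[-0.3,-2.6,12.2],0.76,1],
    [[-0.4,-3.2,15],0.92,1],
    [[-0.5,-3.8,17.8],1.08,1],
    [[-0.6,-4.4,20.6],1.24,1],
    [[-0.7,-5,23.4],1.4,1],
    [[-0.8,-5.6,26.2],1.56,1],
    [[-0.8,-6.2,29],1.72,1],
    [[-0.8,-6.8,31.8],1.88,1],
    [[-0.8,-7.4,34.4],2.02,1],
    [[-0.8,-7.8,36.4],2.14,1],
    [[-0.8,-8,37.4],2.218,1],
    [[-0.8,-8,37.4],2.218,1]
  ]
}}

```text
time_s: 2.15
ee_pos: [502.8, 363.5, 299.7]
ee_rot: [-6.4, 89.9, -150.5]
force: [-0.6, -0.4, -0.4]
gripper_width: 91.0
```

```bash
cat >> h.py <<'E'
def wcam():
    c=viewer.get_calibration('wrist'); return np.array(c['camera_matrix']),np.array(c['eye']),R.from_euler('xyz',c['rotation'],degrees=True).as_matrix()
def wproj(W,P):
    K,e,r=W; q=(np.atleast_2d(P)-e)@r; th=np.arctan2(np.hypot(q[:,0],q[:,1]),q[:,2]); ph=np.arctan2(q[:,1],q[:,0])
    return np.c_[K[0,2]+K[0,0]*th*np.cos(ph),K[1,2]+K[1,1]*th*np.sin(ph)]
def wonz(W,p,z):
    K,e,r=W; p=np.atleast_2d(p).astype(float); u=(p-K[:2,2])/[K[0,0],K[1,1]]; th=np.hypot(u[:,0],u[:,1]); 
    d=np.c_[u/np.maximum(th,1e-9)[:,None]*np.sin(th)[:,None],np.cos(th)]@r.T
    return e+d*((z-e[2])/d[:,2])[:,None]
E
python3 - <<'E'
from h import *; import pickle
s=status.state(); M=R.from_euler('xyz',s['ee_rot'],degrees=True).as_matrix(); print(s['ee_pos'],np.degrees(np.arctan2(M[1,1],M[0,1])),s['qpos'])
W=wcam(); pickle.dump(W,open('w1.pkl','wb')); print(W[1])
grab('wrist','pics/wrist1.png'); grab('scene','pics/scene1.png')
E
```

```text
[502.81 363.52 299.7 ] -54.103212551028534 [34.8  22.23 82.59  0.01 75.23 88.9 ]
[558.89 405.7  392.59]
```

View pics/wrist1.png

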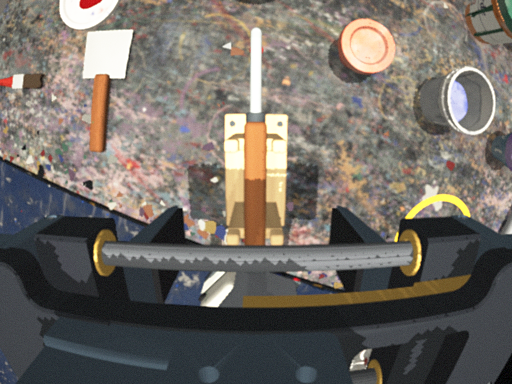

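View pics/scene1.png

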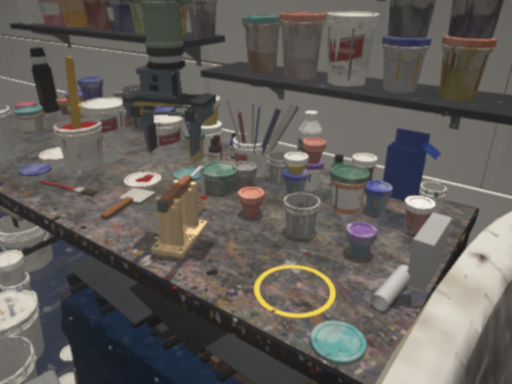

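The wrist picture shows the hook running straight up the image (shaft tip at 256,32, shaft root at 256,112). The cup rim is around (469,100), the red lid at (367,46) and the stand's far base corners at about (226,115) and (287,115).

```bash
python3 - <<'E'
from h import *
import cv2
im=cv2.imread('pics/wrist1.png')
crop(im,200,10,120,140,4,'pics/w1a.png'); crop(im,400,40,112,110,5,'pics/w1b.png')
E
```

```text
(no output)
```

View pics/w1a.png

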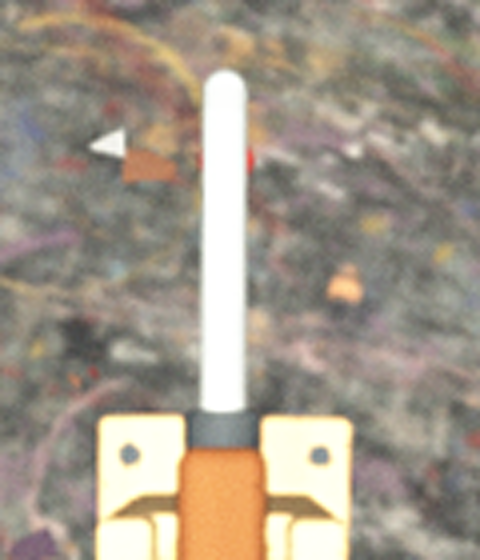

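View pics/w1b.png

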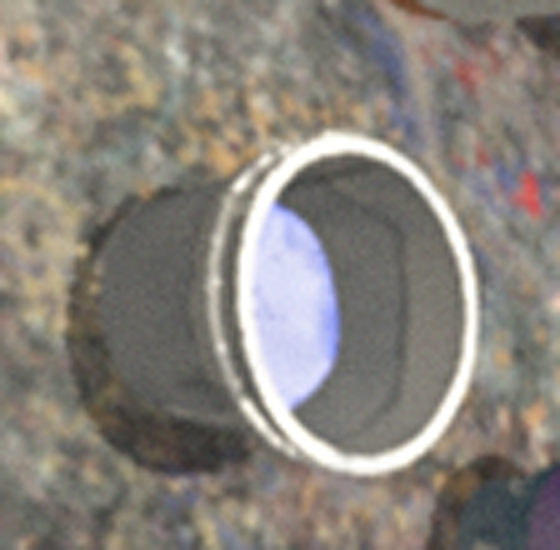

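```bash
python3 - <<'E'
from m1 import *
import pickle
W=pickle.load(open('w1.pkl','rb'))
c=lambda x,y:np.array([200+(x+.5)/4-.5,10+(y+.5)/4-.5]); d=lambda x,y:np.array([400+(x+.5)/5-.5,40+(y+.5)/5-.5])
A=wonz(W,c(224.5,70),125)[0];B=wonz(W,c(222.5,420),125)[0]
v=A-B; h=np.degrees(np.arctan2(v[1],v[0])); print('shaft end',A,'root',B,np.linalg.norm(v),h)
for hh in (h,35.9): u=np.array([np.cos(np.radians(hh)),np.sin(np.radians(hh))]); print('origin from end',A[:2]-155*u)
k=[wonz(W,c(97,415),14)[0],wonz(W,c(352,415),14)[0]]; m=(k[0]+k[1])/2; e=k[1]-k[0]; print('base corners',k,np.linalg.norm(e),np.degrees(np.arctan2(e[1],e[0]))+90)
print('stand from corners', m[:2]-75*np.array([np.cos(np.radians(35.9)),np.sin(np.radians(35.9))]))
ex=np.r_[d(237,130),d(480,474)]; 
def f(p):
    q=wproj(W,circ(p,43,86,200)); return np.r_[q.min(0),q.max(0)]-ex
r=least_squares(f,[744,206]); print('cup wrist',r.x,r.fun,'vs',cup)
E
```

```text
tip [624.87 451.53  38.19]
stand [502.12 362.46] 35.79946764429759 7.679027425302499 [-2.21 -1.69  0.54  0.71 -0.09 -0.61 -0.47  0.34  0.95  1.79  1.06 -0.95]
cup [744.56 206.49] 0.5656949530602862 [ 0.12 -0.16  0.06  0.69 -0.65  0.36 -0.24]
red [705.72 348.86] 0.2753339181167788 [-0.13 -0.21 -0.47  0.26 -0.02  0.45]
purple [779.38  56.64] 0.5831576081433749 [-0.59  0.12 -0.51 -0.26  0.55  0.42]
shaft end [625.91 455.61 125.  ] root [559.82 408.23 125.  ] 81.31955124847119 35.64283611978884
origin from end [499.95 365.29]
origin from end [500.35 364.72]
base corners [array([538.54, 442.55,  14.  ]), array([585.78, 377.32,  14.  ])] 80.54445281418768 35.90987621877383
stand from corners [501.41 365.96]
cup wrist [746.51 212.36] [ 0.17  0.18 -0.25 -0.18] vs [744.56 206.49]
```

Call:
{"fn": "move_arm", "kwargs": {
  "moves": [
    [[1.5,-0.1,0],0,1],
    [[4,-0.1,0],0,1],
    [[7,-0.1,0],0,1],
    [[9.5,-0.1,0],0,1],
    [[11,-0.1,0],0,1],
    [[11.5,-0.1,0],0,1],
    [[11.5,-0.1,0],0,0],
    [[11.5,-0.1,0],0,-0.5],
    [[11.5,-0.1,0],0,-0.8],
    [[11.5,-0.1,0],0,-1],
    [[11.5,-0.1,0],0,-1],
    [[11.5,-0.1,0],0,-1],
    [[11.5,-0.1,0],0,-1]
  ],
  "force": 35
}}

```text
time_s: 3.88
ee_pos: [501.8, 364.8, 185.3]
ee_rot: [-128.2, 90.0, 87.8]
force: [0.9, -0.3, 0.6]
gripper_width: 24.2
```

Call:
{"fn": "move_arm", "kwargs": {
  "moves": [
    [[0,0,0],0,-1],
    [[0,0,0],0,-1],
    [[0,0,0],0,-1],
    [[0,0,0],0,-1]
  ]
}}

```text
time_s: 4.38
ee_pos: [501.8, 364.8, 185.3]
ee_rot: [-105.6, 90.0, 110.3]
force: [-1.1, 1.2, -0.1]
gripper_width: 20.2
```

Call:
{"fn": "move_arm", "kwargs": {
  "moves": [
    [[-0.5,0,0],0,-1],
    [[-2,0,0],0,-1],
    [[-4,0,0],0,-1],
    [[-6.5,0,0],0,-1],
    [[-9,0,0],0,-1],
    [[-11,0,0],0,-1],
    [[-12,0,0],0,-1],
    [[-12,0,0],0,-1]
  ]
}}

```text
time_s: 5.38
ee_pos: [502.0, 364.8, 306.2]
ee_rot: [178.4, 89.9, 34.3]
force: [-0.1, 0.5, -0.8]
gripper_width: 19.7
```

```bash
python3 - <<'E'
from h import *; import pickle
s=status.state(); M=R.from_euler('xyz',s['ee_rot'],degrees=True).as_matrix(); print(s['ee_pos'],np.degrees(np.arctan2(M[1,1],M[0,1])),M[:,0],s['force'],s['torque'],s['gripper_width'])
grab('scene','pics/scene2.png'); a=grab('side','pics/side2.png')
crop(cv2.imread('pics/scene2.png'),120,80,260,190,3,'pics/sc2.png')
crop(a,120,20,260,190,3,'pics/si2.png')
E
```

```text
[501.98 364.83 306.21] -54.08853970464738 [ 0.  0. -1.] [-0.06  0.53 -0.77] [-0.11  0.16 -0.02] 19.726669720762576
```

View pics/sc2.png

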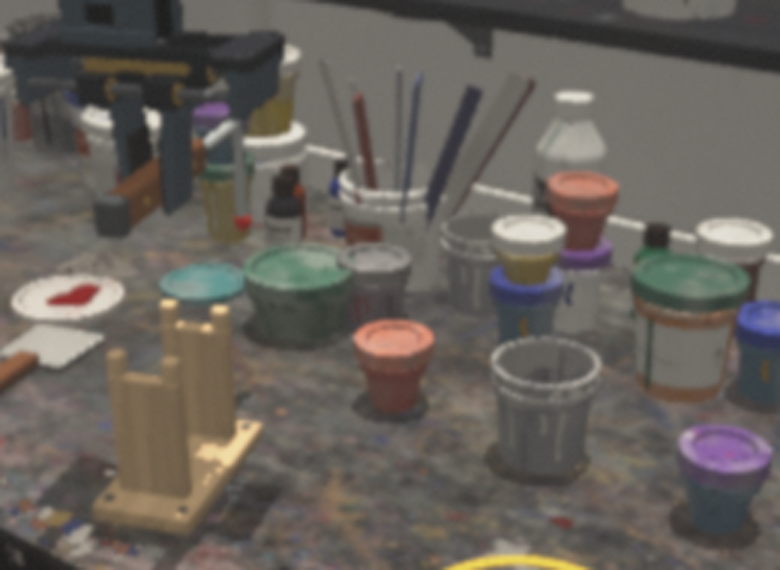

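View pics/si2.png

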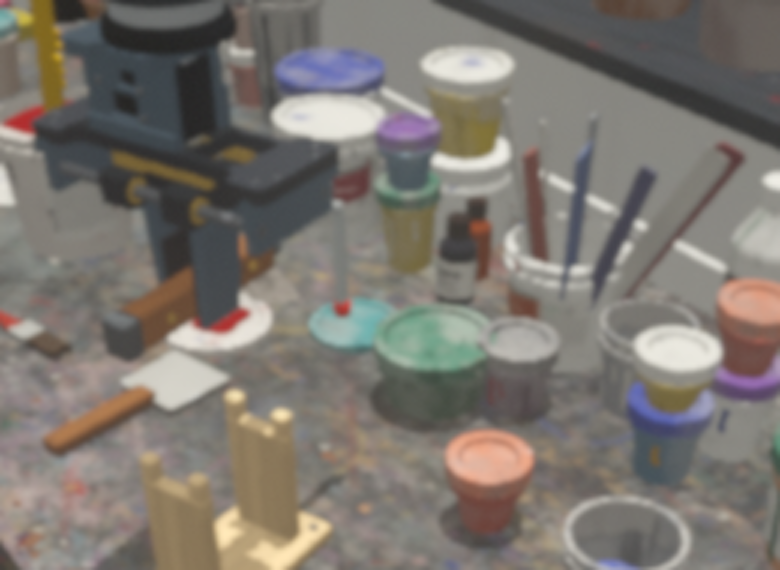

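```bash
python3 - <<'E'
from h import *
s=lambda x,y:np.array([120+(x+.5)/3-.5,80+(y+.5)/3-.5]); i=lambda x,y:np.array([120+(x+.5)/3-.5,20+(y+.5)/3-.5])
t=tri({'scene':s(243,222),'side':i(342,308)}); print(t, 'err px',proj('scene',t)-s(243,222))
o=np.array([501.98,364.83,246.2]); v=t-o; print(v,np.hypot(*v[:2]),np.degrees(np.arctan2(v[1],v[0])))
from plan import *
# target: tip over cup
H=42.4; u=np.array([np.cos(np.radians(H)),np.sin(np.radians(H))])
cup=np.array([745,208])
tcp=np.r_[cup-150*u,306.2]; print(tcp, shift(o+[0,0,60],-54.09,tcp,H-90))
E
```

```text
[622.58 447.2  160.66] err px [[-0.15 -0.18]]
[120.6   82.37 -85.54] 146.04192916633824 34.33261198281758
[634.232 106.855 306.2  ] (array([ 0.   , 28.651,  4.419]), np.float64(-0.11327186845443214))
```

Call:
{"fn": "move_arm", "kwargs": {
  "moves": [
    [[0,0.5,0.1],0,-1],
    [[0,1.8,0.3],-0.01,-1],
    [[0,3.8,0.6],-0.02,-1],
    [[0,6.2,1],-0.03,-1],
    [[0,8.8,1.4],-0.04,-1],
    [[0,11.4,1.8],-0.05,-1],
    [[0,14,2.2],-0.06,-1],
    [[0,16.6,2.6],-0.07,-1],
    [[0,19.2,3],-0.08,-1],
    [[0,21.8,3.4],-0.09,-1],
    [[0,24.2,3.8],-0.1,-1],
    [[0,26.4,4.1],-0.11,-1],
    [[0,27.9,4.3],-0.113,-1],
    [[0,28.6,4.4],-0.113,-1],
    [[0,28.6,4.4],-0.113,-1]
  ]
}}

```text
time_s: 7.35
ee_pos: [634.0, 107.2, 305.1]
ee_rot: [-81.5, 90.0, 140.8]
force: [-0.1, 0.2, -1.3]
gripper_width: 19.9
```

```bash
python3 - <<'E'
from h import *; import pickle
s=status.state(); M=R.from_euler('xyz',s['ee_rot'],degrees=True).as_matrix(); print(s['ee_pos'],np.degrees(np.arctan2(M[1,1],M[0,1])),M[:,0],s['force'],s['torque'],s['gripper_width'])
W=wcam(); pickle.dump(W,open('w3.pkl','wb'))
grab('wrist','pics/wrist3.png')
grab('scene','pics/scene3.png'); a=grab('side','pics/side3.png')
crop(cv2.imread('pics/scene3.png'),220,110,200,150,4,'pics/sc3.png')
crop(a,240,50,200,190,4,'pics/si3.png')
E
```

```text
[633.95 107.15 305.08] -47.64192826025051 [-0.  0. -1.] [-0.12  0.2  -1.34] [-0.09  0.11 -0.03] 19.927132835811165
```

View pics/sc3.png

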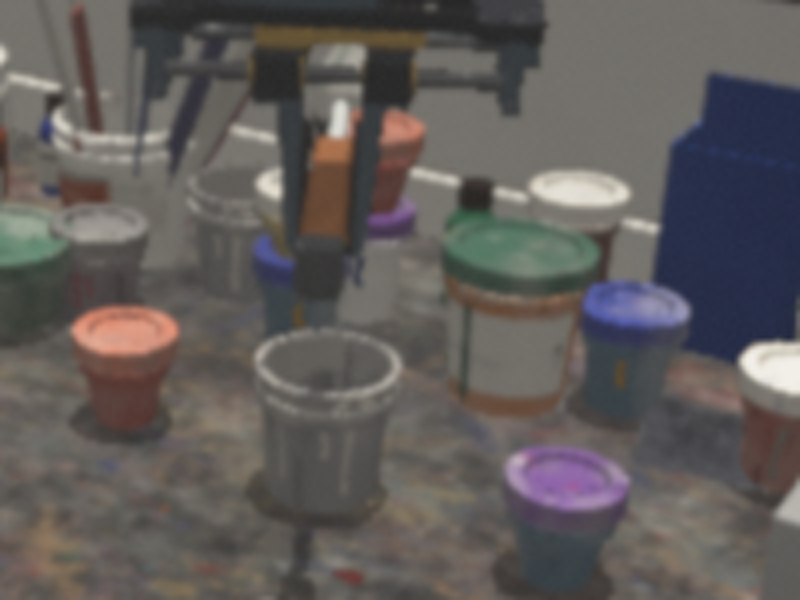

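View pics/si3.png

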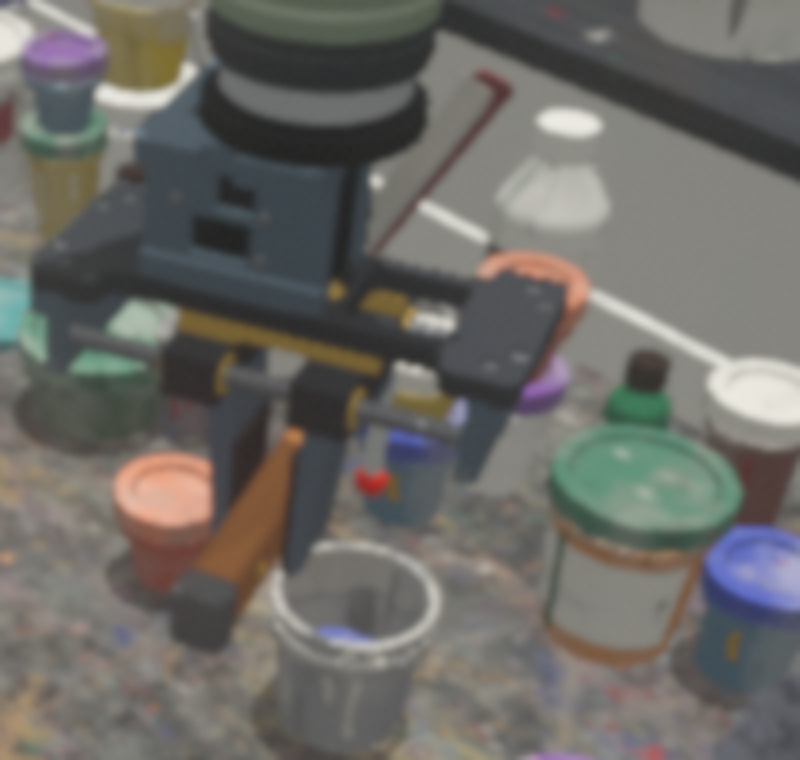

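View pics/wrist3.png

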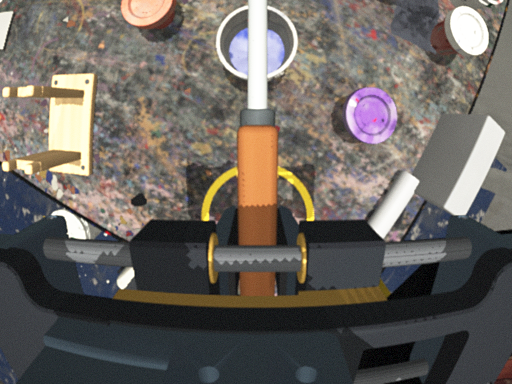

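```bash
python3 - <<'E'
from h import *; import pickle
from scipy.optimize import least_squares
W=pickle.load(open('w3.pkl','rb'))
print('tip side z158',onz('side',[240+372.5/4-.5,50+482.5/4-.5],158))
H=-47.64+90; u=np.array([np.cos(np.radians(H)),np.sin(np.radians(H))]); print('nominal tip',np.array([633.95,107.15])+150*u, 'from handle dir')
crop(cv2.imread('pics/wrist3.png'),200,0,120,120,5,'pics/w3.png')
for n,p in [('scene',[220,110]),('side',[240,50])]:
    for c in ([744.6,206.5],[746.5,212.4],[745,208]):
        q=(proj(n,circ(c,43,86))-p+.5)*4-.5; print(n,c,q.min(0),q.max(0))
E
```

```text
tip side z158 [[745.35 208.04 158.  ]]
nominal tip [744.79 208.22] from handle dir
scene [744.6, 206.5] [254.1  329.73] [400.85 396.73]
scene [746.5, 212.4] [249.73 325.57] [395.7  391.88]
scene [745, 208] [252.88 328.71] [399.44 395.53]
side [744.6, 206.5] [272.32 544.28] [440.28 652.5 ]
side [746.5, 212.4] [270.49 537.12] [437.49 644.12]
side [745, 208] [271.71 542.49] [439.42 650.4 ]
```

View pics/w3.png

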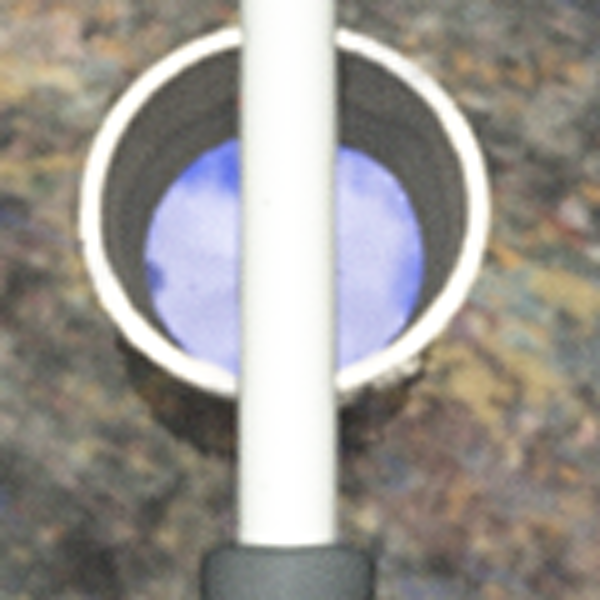

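Call:
{"fn": "move_arm", "kwargs": {
  "moves": [
    [[0.5,0,0],0,-1],
    [[2,0,0],0,-1],
    [[4,0,0],0,-1],
    [[6,0,0],0,-1],
    [[8,0,0],0,-1],
    [[10,0,0],0,-1],
    [[11.8,0,0],0,-1],
    [[13,0,0],0,-1],
    [[13.7,0,0],0,-1],
    [[13.7,0,0],0,-1]
  ]
}}

```text
time_s: 8.75
ee_pos: [633.8, 107.4, 167.8]
ee_rot: [-40.5, 90.0, -178.1]
force: [0.4, -0.2, -1.8]
gripper_width: 19.6
```

```bash
python3 - <<'E'
from h import *; import pickle
s=status.state(); M=R.from_euler('xyz',s['ee_rot'],degrees=True).as_matrix(); print(s['ee_pos'],np.degrees(np.arctan2(M[1,1],M[0,1])),M[:,0],s['force'],s['torque'],s['gripper_width'])
W=wcam(); pickle.dump(W,open('w4.pkl','wb'))
w=grab('wrist'); crop(w,200,0,120,120,5,'pics/w4.png')
a=grab('side','pics/side4.png')
crop(a,240,70,200,190,4,'pics/si4.png')
E
```

```text
[633.8  107.4  167.81] -47.606056059501896 [-0. -0. -1.] [ 0.39 -0.24 -1.76] [-0.1   0.12  0.04] 19.602753934984445
```

View pics/si4.png

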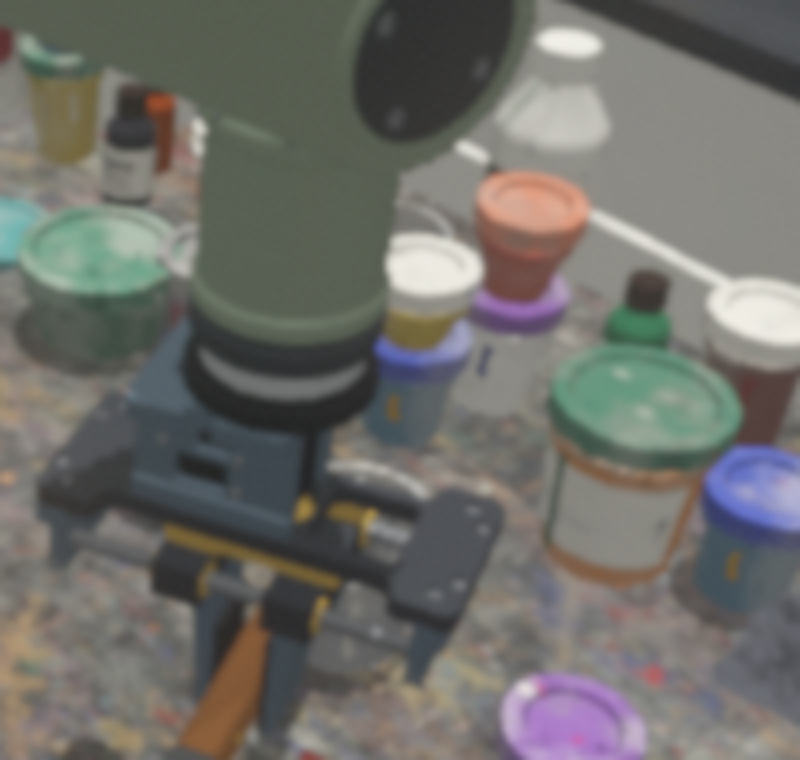

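View pics/w4.png

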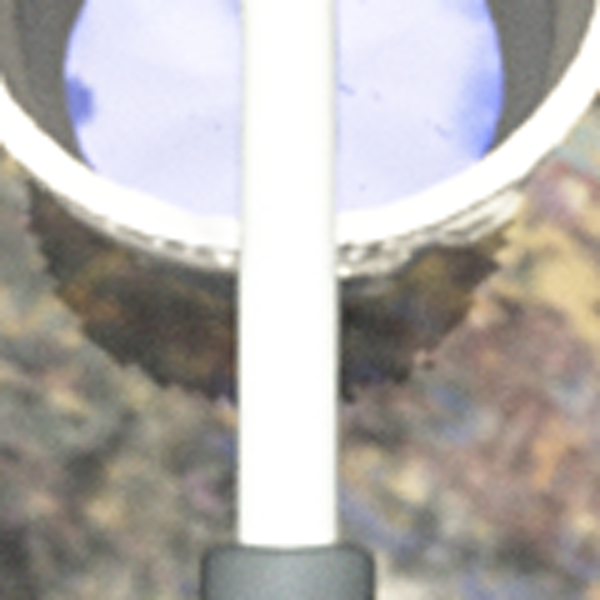

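Call:
{"fn": "move_arm", "kwargs": {
  "moves": [
    [[0,0,0.4],0,-1],
    [[0,0,0.9],0,-1],
    [[0,0,1.3],0,-1],
    [[0,0,1.7],0,-1],
    [[0,0,2.1],0,-1],
    [[0,0,2.5],0,-1],
    [[0,0,3],0,-1],
    [[0,0,3.6],0,-1],
    [[0,0,4.2],0,-1],
    [[0,0,4.8],0,-1],
    [[0,0,5.5],0,-1],
    [[0,0,6.2],0,-1],
    [[0,0,6.9],0,-1],
    [[0,0,7.6],0,-1],
    [[0,0,8.2],0,-1],
    [[0,0,8.7],0,-1],
    [[0,0,9],0,-1]
  ]
}}

```text
time_s: 10.98
ee_pos: [567.3, 46.5, 168.3]
ee_rot: [169.1, 90.0, 31.5]
force: [0.6, 0.7, -2.0]
gripper_width: 19.8
```

```bash
cat > look.py <<'E'
import sys
from h import *; import pickle
k=sys.argv[1]
s=status.state(); M=R.from_euler('xyz',s['ee_rot'],degrees=True).as_matrix(); print(s['time_s'],s['ee_pos'],np.degrees(np.arctan2(M[1,1],M[0,1])),M[:,0],s['force'],s['torque'],s['gripper_width'],s['qpos'])
W=wcam(); pickle.dump(W,open(f'w{k}.pkl','wb'))
w=grab('wrist',f'pics/wrist{k}.png'); a=grab('side',f'pics/side{k}.png'); b=grab('scene',f'pics/scene{k}.png')
cv2.imwrite(f'pics/all{k}.png',cv2.resize(np.vstack([np.hstack([w,a]),np.hstack([b,b*0])])[:,:],(800,600)))
E
python3 look.py 5
```

```text
10.975 [567.31  46.49 168.31] -47.62024318935332 [ 0.  0. -1.] [ 0.55  0.66 -1.99] [ 0.13 -0.07  0.03] 19.76641800343036 [  3.52  23.81 100.53   0.01  55.65  51.14]
```

View pics/all5.png

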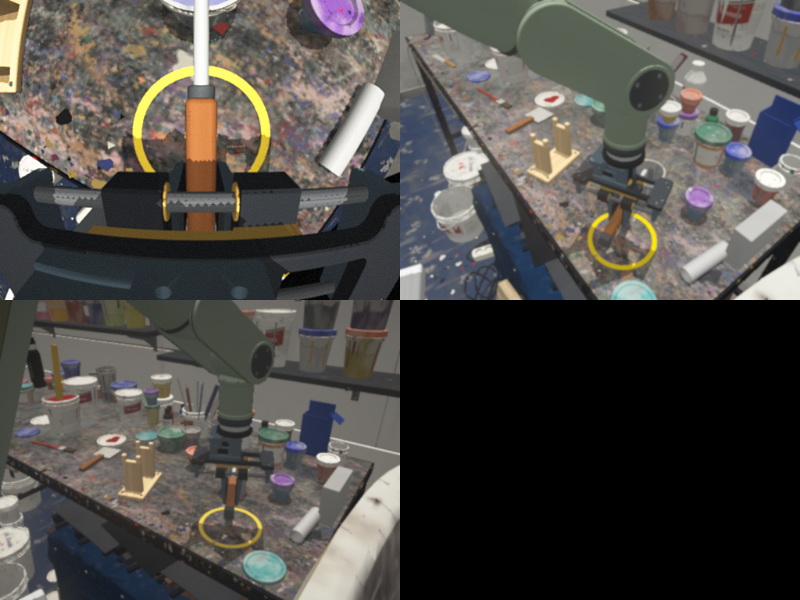

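Call:
{"fn": "move_arm", "kwargs": {
  "moves": [
    [[0,0,0.4],0,-1],
    [[0,0,1],0,-1],
    [[0,0,1.7],0,-1],
    [[0,0,2.5],0,-1],
    [[0,0,3.3],0,-1],
    [[0,0,4.1],0,-1],
    [[0,0,4.9],0,-1],
    [[0,0,5.7],0,-1],
    [[0,0,6.5],0,-1],
    [[0,0,7.3],0,-1],
    [[0,0,8.1],0,-1],
    [[0,0,8.9],0,-1],
    [[0,0,9.7],0,-1],
    [[0,0,10.5],0,-1],
    [[0,0,11.2],0,-1],
    [[0,0,11.8],0,-1],
    [[0,0,12.2],0,-1],
    [[0,0,12.4],0,-1]
  ]
}}

```text
time_s: 13.38
ee_pos: [475.8, -37.0, 168.2]
ee_rot: [-156.1, 90.0, 66.2]
force: [-0.3, -0.2, -2.3]
gripper_width: 19.4
```

```bash
python3 look.py 6
```

```text
13.375 [475.75 -37.05 168.23] -47.61954324531513 [ 0.  0. -1.] [-0.28 -0.19 -2.28] [-0.06  0.   -0.  ] 19.378709672787878 [ -5.84  16.57 112.42   0.01  51.01  41.78]
```

View pics/all6.png

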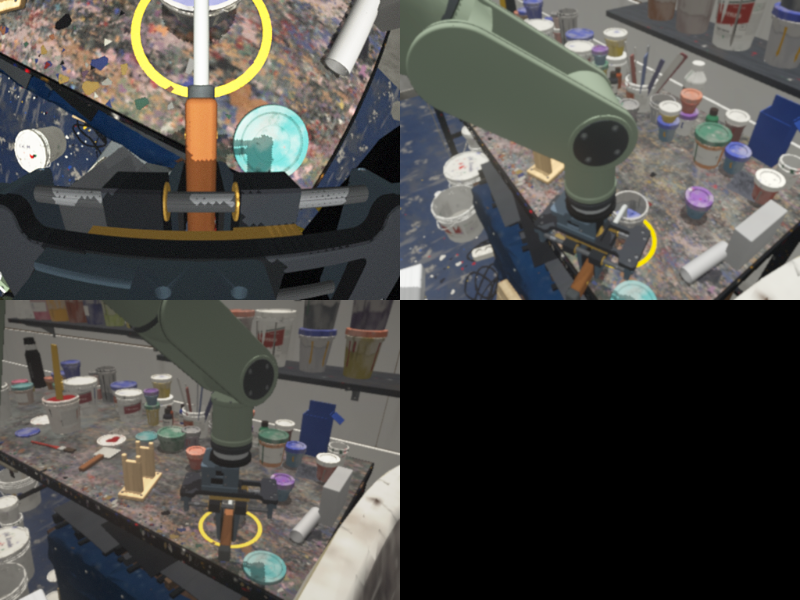

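View pics/wrist6.png

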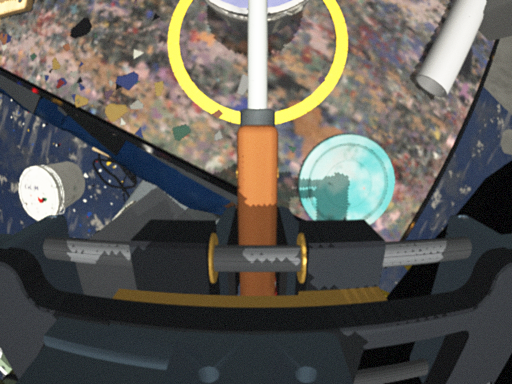

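Call:
{"fn": "move_arm", "kwargs": {
  "moves": [
    [[0,0,0.4],0,-1],
    [[0,0,0.9],0,-1],
    [[0,0,1.5],0,-1],
    [[0,0,2.1],0,-1],
    [[0,0,2.5],0,-1],
    [[0,0,2.7],0,-1],
    [[0,0,2.7],0,-1],
    [[0,0,2.7],0,-1]
  ]
}}

```text
time_s: 14.52
ee_pos: [455.8, -55.1, 168.2]
ee_rot: [-36.7, 90.0, -174.3]
force: [0.7, 0.3, -2.7]
gripper_width: 19.6
```

```bash
python3 look.py 7; python3 - <<'E'
from h import *
crop(cv2.imread('pics/side7.png'),190,200,200,150,4,'pics/si7.png')
crop(cv2.imread('pics/scene7.png'),200,180,200,150,4,'pics/sc7.png')
E
```

```text
14.525 [455.84 -55.12 168.18] -47.60009966017919 [-0. -0. -1.] [ 0.74  0.26 -2.68] [-0.07  0.1   0.01] 19.579370717062112 [ -8.33  15.15 114.6   -0.01  50.28  39.28]
```

View pics/wrist7.png

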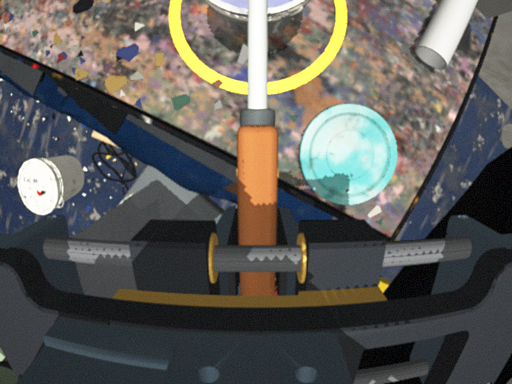

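View pics/si7.png

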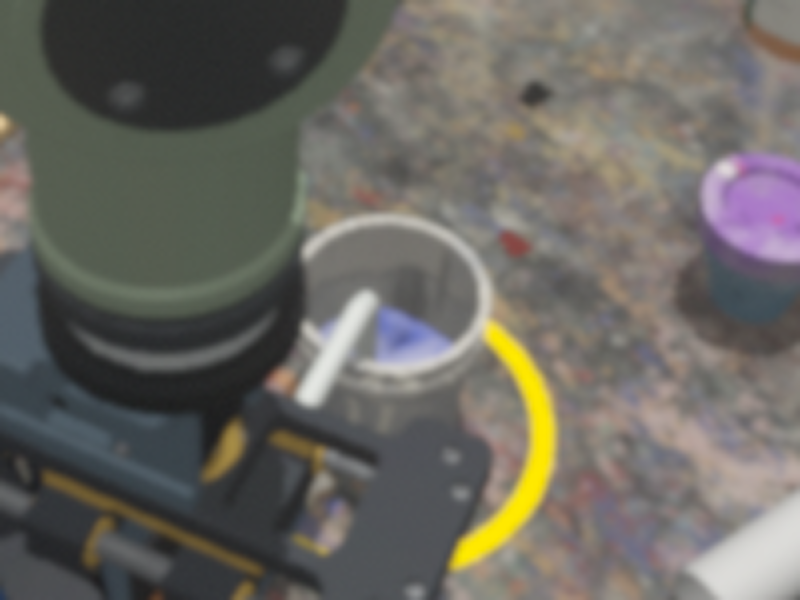

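View pics/sc7.png

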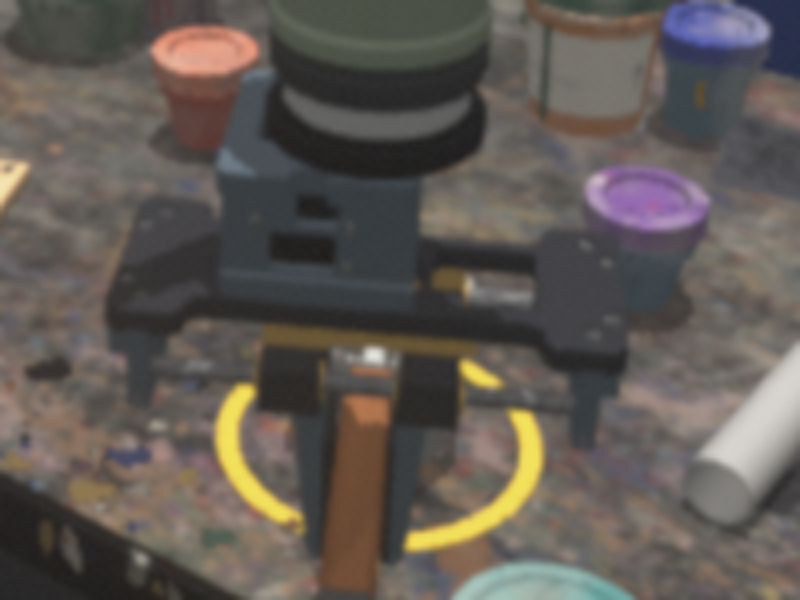

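```bash
python3 - <<'E'
from h import *
from scipy.optimize import least_squares
ex=np.array([190+493.5/4-.5,200+213.5/4-.5,200+376/4-.5])
def f(p):
    q=proj('side',circ(p,43,86,200)); return np.array([q[:,0].max(),q[:,1].min(),q[:,1].max()])-ex
r=least_squares(f,[590,65]); print(r.x,r.fun, 'dist to ring',r.x-[582,58.2],np.hypot(*(r.x-[582,58.2])))
E
```

```text
[585.32  61.3 ] [-0.    0.42 -0.35] dist to ring [3.32 3.1 ] 4.539457451779582
```

Call:
{"fn": "move_arm", "kwargs": {
  "moves": [
    [[0,0,-0.4],0,-1],
    [[0,0,-1],0,-1],
    [[0,0,-1.4],0,-1],
    [[0,0,-1.4],0,-1],
    [[-0.5,0,-1.4],0,-1],
    [[-1.7,0,-1.4],0,-1],
    [[-3.3,0,-1.4],0,-1],
    [[-5.3,0,-1.4],0,-1],
    [[-7.3,0,-1.4],0,-1],
    [[-9.3,0,-1.4],0,-1],
    [[-11.3,0,-1.4],0,-1],
    [[-12.9,0,-1.4],0,-1],
    [[-13.8,0,-1.4],0,-1],
    [[-13.8,0,-1.4],0,-1]
  ]
}}

```text
time_s: 16.42
ee_pos: [466.4, -45.7, 307.0]
ee_rot: [133.6, 89.9, -4.0]
force: [-1.0, 0.3, -2.5]
gripper_width: 19.6
```

```bash
python3 look.py 8; python3 - <<'E'
from plan import *
from workcell import status
s=status.state(); M=fr(s['ee_rot']); a0=np.degrees(np.arctan2(M[1,1],M[0,1]))
print(shift(s['ee_pos'],a0,[501.9,364.8,306],-54.1))
E
```

```text
16.425 [466.37 -45.74 307.02] -47.61748578668628 [ 0. -0. -1.] [-0.99  0.3  -2.48] [-0.06  0.1  -0.01] 19.585877779135394 [ -7.01   8.05 101.29   0.01  70.56  40.6 ]
(array([ -0.039, -27.889, -30.328]), np.float64(0.11318671488376754))
```

View pics/side8.png

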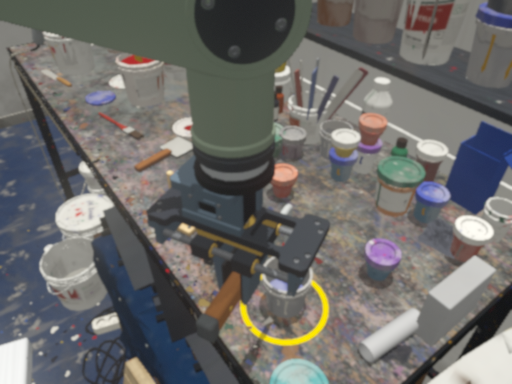

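View pics/wrist8.png

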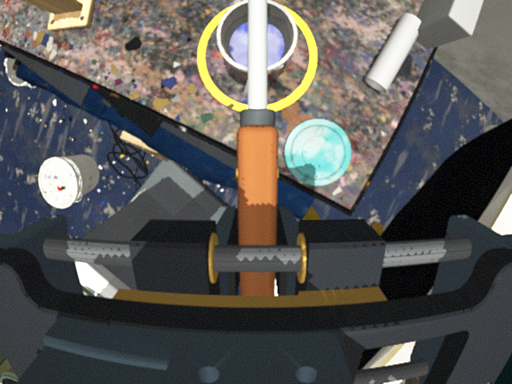

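Call:
{"fn": "move_arm", "kwargs": {
  "moves": [
    [[0,-0.6,-0.7],0,-1],
    [[0,-1.9,-2.1],0.01,-1],
    [[0,-3.7,-4],0.02,-1],
    [[0,-5.6,-6.1],0.03,-1],
    [[0,-7.6,-8.3],0.03,-1],
    [[0,-9.6,-10.4],0.04,-1],
    [[0,-11.6,-12.6],0.05,-1],
    [[0,-13.6,-14.8],0.06,-1],
    [[0,-15.6,-17],0.06,-1],
    [[0,-17.6,-19.1],0.07,-1],
    [[0,-19.6,-21.3],0.08,-1],
    [[0,-21.6,-23.5],0.09,-1],
    [[0,-23.5,-25.5],0.1,-1],
    [[0,-25.2,-27.4],0.11,-1],
    [[0,-26.6,-28.9],0.113,-1],
    [[0,-27.5,-29.9],0.113,-1],
    [[0,-27.9,-30.3],0.113,-1],
    [[0,-27.9,-30.3],0.113,-1],
    [[0,-27.9,-30.3],0.113,-1]
  ]
}}

```text
time_s: 18.95
ee_pos: [502.0, 364.0, 306.4]
ee_rot: [47.8, 90.0, -96.3]
force: [0.5, 0.1, -3.1]
gripper_width: 19.6
```

```bash
python3 look.py 9
```

```text
18.95 [502.01 363.97 306.39] -54.123703594893136 [-0. -0. -1.] [ 0.52  0.06 -3.14] [-0.07  0.13  0.01] 19.638341785380376 [34.89 21.98 82.02 -0.01 76.01 89.01]
```

View pics/wrist9.png

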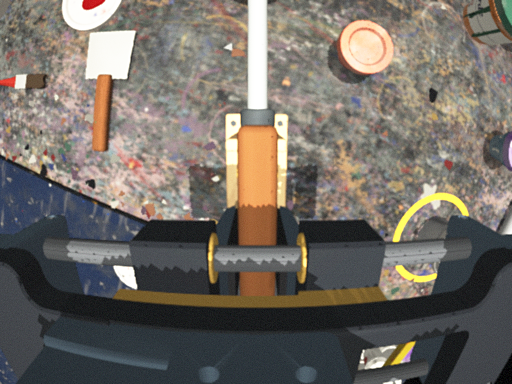

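View pics/side9.png

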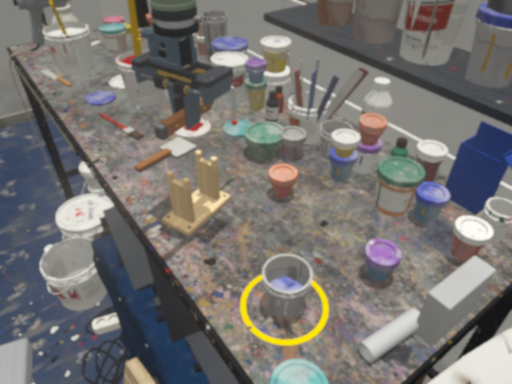

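Call:
{"fn": "move_arm", "kwargs": {
  "moves": [
    [[1,-0.1,0],0,-1],
    [[3,-0.1,0],0,-1],
    [[5.5,-0.1,0],0,-1],
    [[8,-0.1,0],0,-1],
    [[10,-0.1,0],0,-1],
    [[11.2,-0.1,0],0,-1],
    [[11.8,-0.1,0],0,-1],
    [[12.1,-0.1,0],0,-1],
    [[12.1,-0.1,0],0,-1],
    [[12.1,-0.1,0],0,-1]
  ]
}}

```text
time_s: 20.35
ee_pos: [501.6, 365.6, 185.9]
ee_rot: [-178.8, 89.9, 37.1]
force: [0.7, -0.6, -1.7]
gripper_width: 20.3
```

```bash
python3 look.py 10; python3 - <<'E'
from h import *
crop(cv2.imread('pics/side10.png'),130,90,200,150,4,'pics/si10.png')
crop(cv2.imread('pics/scene10.png'),130,130,200,150,4,'pics/sc10.png')
E
```

```text
20.35 [501.62 365.61 185.88] -54.08686333843526 [ 0.  0. -1.] [ 0.65 -0.59 -1.71] [-0.07  0.11  0.01] 20.3476443925422 [35.02 26.94 92.14  0.   60.86 89.11]
```

View pics/si10.png

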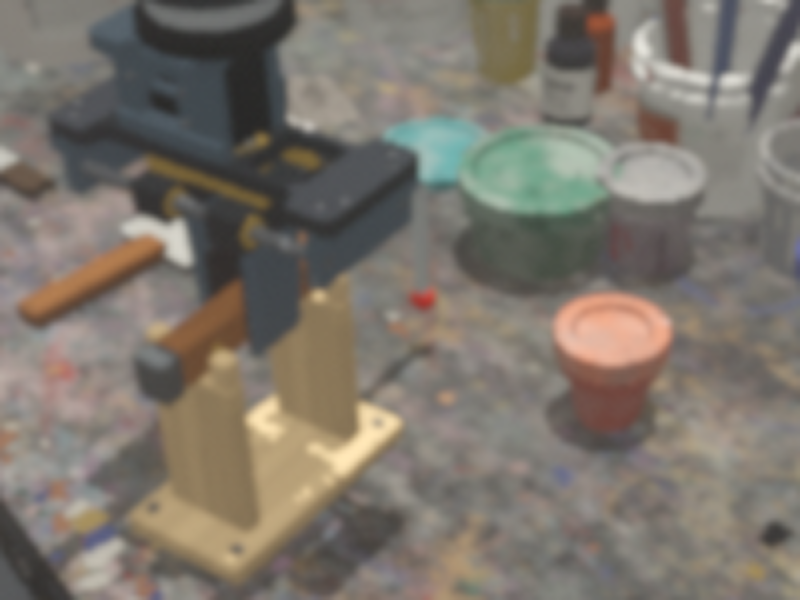

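View pics/sc10.png

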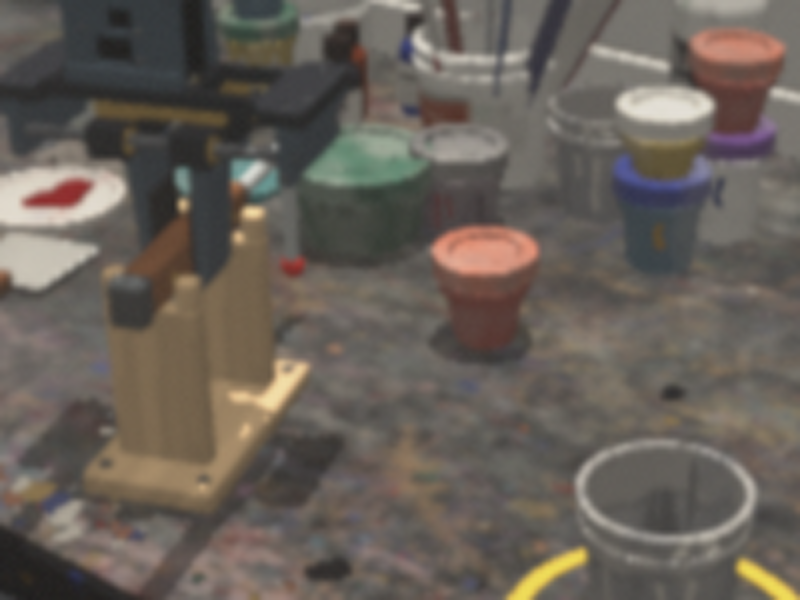

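Call:
{"fn": "move_arm", "kwargs": {
  "moves": [
    [[0.06,0,0],0,-1],
    [[0.06,0,0],0,-1],
    [[0.06,0,0],0,-0.4],
    [[0.06,0,0],0,0],
    [[0.06,0,0],0,0.5],
    [[0.06,0,0],0,1],
    [[0.06,0,0],0,1],
    [[0.06,0,0],0,1],
    [[0.06,0,0],0,1],
    [[0.06,0,0],0,1],
    [[0.06,0,0],0,1]
  ]
}}

```text
time_s: 21.88
ee_pos: [501.4, 365.5, 184.7]
ee_rot: [-155.1, 90.0, 60.8]
force: [0.0, -0.7, 0.1]
gripper_width: 91.2
```

Call:
{"fn": "move_arm", "kwargs": {
  "moves": [
    [[-0.5,0,0],0,1],
    [[-2,0,0],0,1],
    [[-4,0,0],0,1],
    [[-7,0,0],0,1],
    [[-10,0,0],0,1],
    [[-13,0,0],0,1],
    [[-16,0,0],0,1],
    [[-18,0,0],0,1],
    [[-18,0,0],0,1]
  ]
}}

```text
time_s: 23.0
ee_pos: [501.8, 365.7, 367.6]
ee_rot: [179.9, 89.7, 35.8]
force: [-0.3, -0.2, -0.4]
gripper_width: 91.3
```

```bash
python3 look.py 11; cat > ov11.py <<'E'
from m1 import *
import pickle
im={n:cv2.imread(f'pics/{n}11.png') for n in C}
k=3
for n,(x0,y0) in {'scene':(140,160),'side':(150,130)}.items():
    I=cv2.resize(im[n][y0:y0+200,x0:x0+260],None,fx=k,fy=k,interpolation=cv2.INTER_CUBIC)
    def line(P,c=(0,255,0)):
        q=(proj(n,P)-[x0,y0]+.5)*k-.5; cv2.polylines(I,[np.round(q*8).astype(int)],False,c,1,cv2.LINE_AA,3)
    for p,r1,r0,h in[((585,61),43,34,86),(red,34,25,66),(purple,34,25,65)]:
        line(circ(p,r1,h)); line(circ(p,r0,0),(255,0,255))
    line(circ(ring,70,0),(0,0,255))
    line(circ(tip,8,38))
    cv2.imwrite(f'pics/ov11_{n}.png',I)
E
python3 ov11.py >/dev/null
```

```text
23.0 [501.76 365.71 367.61] -54.088546681664006 [ 0.  0. -1.] [-0.29 -0.21 -0.38] [-0.11  0.15  0.02] 91.25292647241884 [35.02 20.52 75.61  0.   83.55 89.11]
```

View pics/ov11_scene.png

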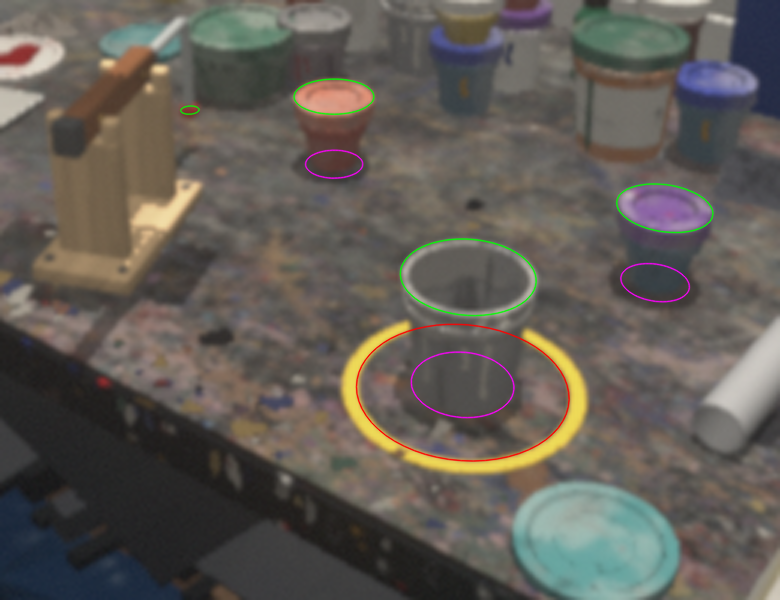

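View pics/ov11_side.png

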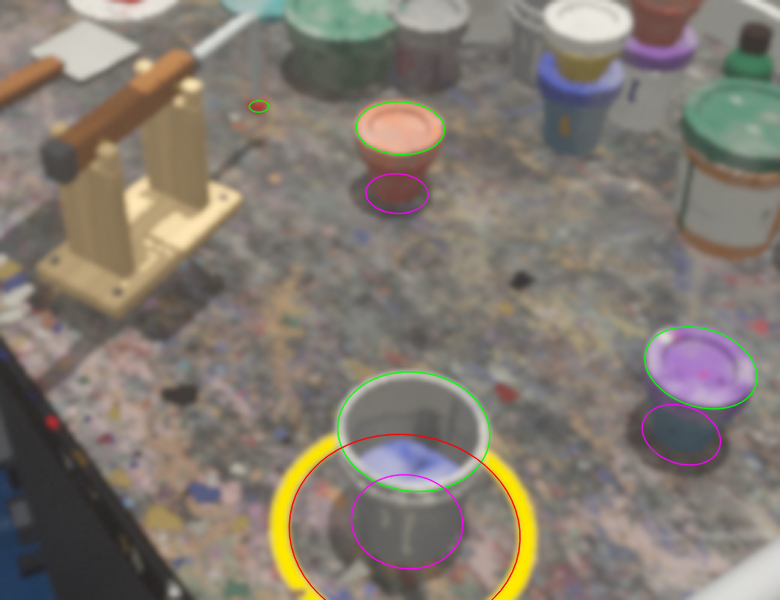

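View pics/wrist11.png

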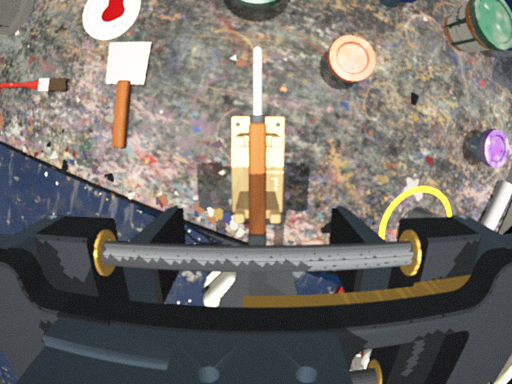

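All the pictures agree. The hook is in both notches with its red tip where it started. The cup is upright with its foot well inside the ring, and the two tubs still match their first-picture outlines. The arm is clear, so I'm handing in.

```bash
python3 -c "
from workcell import env
print(env.job_done())"
```

```text
the job is handed in; nothing more can be done
None
```

I took the hook from its stand, lowered its tip into the cup, dragged the cup upright into the yellow ring and laid the hook back in both notches, pointing the same way. I handed the job in at about 23 s of the 54 s allowed; it gave no verdict.

What the last checks showed:
- **Cup:** its middle is about 4–5 mm from the ring's centre, well within the 36 mm the foot has to spare. It stands upright, and its rim and foot match the projected outlines in both fixed cameras.
- **Hook:** the red tip is back at its first position, and the handle sits in both notches. The gripper let go about 1 mm from where it first gripped the handle.
- **Tubs:** the red and purple lids still line up with the outlines taken from the first pictures.
- **Forces:** the highest wrist force I read between moves was about 3 N.

**Disagreements:**
- Early on, the wrist camera put the cup about 6 mm from where the two fixed cameras had it, seen far off the wrist camera's axis. I aimed mostly by the fixed cameras, and the tip came down near the cup's middle as planned.
- The stand's position differed by 2–4 mm between views, which the notches allow for.

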